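Shut and cap the radiator valve

TASK

Shut the radiator valve: turn its inner brass wing knob clockwise until you feel it firm up on its seat, snug but not forced, and leave the steel setting ring around it just as it is set, neither turned nor leaned on. Then put the grey protective cap upright over the wing knob, let go, and leave the fittings and tools lying about where they are.

Things in the scene. Friction and masses are not known exactly. Their poses are not given: they have to be found in the camera images.
- valve: Fixed valve on a 90 x 90 x 18 mm wooden block, at one end of a finned radiator element. Origin: on the valve's vertical axis at the table surface; z up; the pipe and the fins (60 mm wide, 67 mm high, from 70 to 430 mm out with the pipe's end) run along its +y. It does not move.
- gland: Fixed low brass disc, 42 mm across, under the ring; origin on the axis 45 mm above the table. It holds the hidden rubber seat, which the knob meets after 0.4 to 2.4 rad of clockwise turn (different every time; no pose shows it). From there the torque grows by 2.4 N m per rad on top of the friction. Snug: 0.2 to 0.3 N m above free turning; over 0.44 above is forced; under 0.09 not shut.
- ring: Outer knob: ribbed round steel setting ring, 53 mm across, 22 mm high, its top face 74 mm above the table, with one small nib sticking out sideways to 32 mm from the axis. Origin: on the axis at its underside, 52 mm above the table. It turns very easily about the vertical axis (0.03 N m). It must not be turned from where it is found or pressed on.
- ring_nib (a point): Tip of the ring's nib: 30 mm from the axis, 63 mm above the table; it shows where the ring is set.
- knob: Inner knob: brass wing (upright bar) on the axis in the middle of the ring: 32 mm long (its x axis), 14 mm thick (its y axis), from 77 to 105 mm above the table, 31 mm proud of the ring's top face. Origin: on the axis, 74 mm above the table. It closes clockwise seen from above, turns freely against a steady dry friction of about 0.15 N m and stays where it is left.
- knob_top (a point): Middle of the top face of the wing knob, 105 mm above the table. Let go when snug, the knob springs back only until its friction holds it.
- cap: Loose grey plastic protective cap, about 40 g: an upside-down cup, 45 mm outer and 40 mm inner diameter, hollow 22 mm deep, open below, with a round grip stub on top (22 mm across, from 27 to 52 mm above the rim). It stands rim down on the table. Origin: centre of its lower rim; z up. Its roof comes to rest on top of the wing, so that its origin is then 83 mm above the table, 9 mm clear of the ring.
- cap_grip (a point): Middle of the cap's grip stub, 40 mm above its rim.
- tape_measure: Bystander: yellow tape measure, 70 x 36 x 50 mm. Origin at its underside.
- tape_roll_a: Bystander: roll of thread tape lying flat, 52 mm across, 14 mm high.
- tape_roll_b: Bystander: the second such roll.
- coupling: Bystander: copper sleeve standing on end, 24 mm across, 22 mm high, between the cap and the valve.
- elbow: Bystander: brass elbow lying flat, arms 35 mm long, 24 mm thick.
- stop_cock: Bystander: upright brass fitting with a white top, 34 mm across, 75 mm high.
- brush: Bystander: small flux brush lying flat, 165 mm long, 14 mm wide.

How it is judged:
On the way:
1. the wing knob is screwed down onto its seat (seat force above 5 N) (contact force between knob and gland above 5 N), for 0.3 s.
At the end, for the whole second after the job is handed in: The wing knob still bears on its seat with more than 5 N (0.09 N m of seat pressure); the cap sits upright (within 0.12 rad) over the wing, centred within 5 mm, its rim 79 to 85.5 mm above the table, at rest; the ring's nib is within 3 mm of where it started (contact force between knob and gland above 5 N and distance of ring_nib from where it was at the start of the episode below 0.003 m and horizontal distance between cap and knob below 0.005 m and z of cap in the frame of valve between 0.079 and 0.0855 m and angle between cap's own z axis and vertical below 0.12 rad and linear speed of cap below 0.01 m/s); the robot touches nothing.
It fails at once if the knob is overtightened (more than 25 N on the seat, 0.44 N m beyond the friction) (contact force between knob and gland above 25 N).
It fails at once if the setting ring is turned (its nib moved more than 3 mm, about 6 degrees) (distance of ring_nib from where it was at the start of the episode above 0.003 m).
It fails at once if the setting ring is pressed with more than 8 N (contact force between ring and anything else above 8 N).
It fails at once if a bystander is moved more than 20 mm (distance of any of tape_measure, tape_roll_a, tape_roll_b, coupling, elbow, stop_cock, brush from where it was at the start of the episode above 0.02 m).
It also fails if it takes over 72 s, if anything falls off the work surface, if the arm or the gripper's body presses on something with over 40 N, if the wrist force passes 120 N, or if a joint passes its speed limit or range.

ROBOT

A 6-joint arm with a two-finger parallel gripper is mounted at the origin on the work surface. World frame = base frame: x ahead of the robot, y to its left, z up, the work surface at z = 0. Lengths are in m, angles in rad, forces in N, time in s.
With the tool pointing down it reaches from about 0.325 to 0.775 m from the base axis. Payload 5.5 kg.
Tool frame: the origin (TCP) lies midway between the tips of the shut fingers; the grasp point (between the pads) lies 19 mm behind it; z points along the fingers, y is the line along which they close (so a half turn about z gives the same grasp; the last joint's range is limited). The gripper opens to 88 mm and grips with 3 to 60 N. Pads are 20 mm wide; open, the fingers measure 115 mm over their backs; the gripper's body (75 mm by 178 mm) begins 61 mm behind the grasp point.
Start: joints at [1.16, 0.091, 1.231, -0, 1.82, -0.057], TCP at [0.208, 0.563, 0.223] pointing down, gripper open.
Joint ranges: [-2.87, 2.87], [-0.86, 2.18], [0.17, 2.46], [-1.51, 4.65], [0.06, 2.69], [-2.65, 2.65]. Speed limits (rad/s): [2.57, 2.57, 3.01, 3.14, 3.14, 3.14].

INTERFACE

Orientations are given as a rotation vector (axis times angle).
In Python, from bench import bot, cams, workorder, models gives the robot as it stands. The module is installed in compiled form; this text tells all that it offers.
- The arm moves only by the tool arm_command, never from a script. Its argument "deltas" is a list of rows, each an object of numbers: "wx", "wy", "wz": the turn, a rotation vector about the tool's x, y, z in degrees; "dx", "dy", "dz": the shift along the tool's x, y, z in m; "hand": the closure, from -1 (fully open) to 1 (shut). A call has exactly 8 rows; each row shifts and turns the commanded pose from where the row before left it, along the tool's axes as they then stand; what a row does not reach is not made up. A row lasts 1/10 s, in which the tool goes at most 50 mm and 8.59 degrees, less where a joint would pass 70% of its speed; a pose out of reach is approached as far as the arm can. A call with a gripper value outside its range is refused whole. The fingers move at their own pace and stop on an object; the grip force is fixed at half the most. Time passes only in rows, so rows that do not move let the fingers close, or fill a call up. It gives the time, the measured TCP pose, the force and the opening at its end, in the units of the state.
- bot.sense(): the state, without advancing time (a new reading comes with each control period).
- cams.grab_frame(name): name is "scene" or "top"; returns (picture, depth): 480x640x3 uint8, red, green, blue; 480x640 float32, m along the optical axis (not along the pixel's ray), 0 where there is no reading.
- cams.camera_model(name): a dict with "fx", "fy", "cx", "cy" (pixels), "rvec" (rotation vector, rad) and "tvec" (3), from world to camera coordinates, as OpenCV has them. Camera axes: x right, y down, z forward; pixel columns grow to the right and rows downward; lengths in m; the calibration is good to about 2 mm. A picture is of the moment at which its call begins. camera_model takes no time and is no camera call.
- workorder.close_job(): hands the job in, once; it reports no verdict.
Trained networks look in the newest picture that a camera, given by its name, has taken for a name from the list of things; names that differ only in an ending like _2 or _b are one class to them, and where a whole thing is asked for, a point or a joint stands for the part that bears it (a point fixed in the world has none). Each returns a list of dicts, best first, with "conf" (0 to 1); they miss things now and then, are a little off and sometimes report something else, mostly with a low value. They report only what shows in the picture. A call takes as long as a camera call.
- models.boxes_of(camera, name): "xyz" ([x, y, z] in m, in world coordinates, good to about 4 mm: the middle of the surface that is visible of it).
- models.mark_of(camera, name): "xyz" ([x, y, z] in m, in world coordinates, good to about 4 mm: a listed point, or the origin of a listed thing).
The state is a dict: "clock": time; "qpos": joint angles; "qvel": joint speeds; "joint_torque": joint torques, N m; "eef_pos": TCP position; "orientation": TCP orientation; "wrist_force": force on the tool from outside, world axes, zero at the start; "torque": the same for the moment, N m; "opening": finger opening in m.
Only numpy, scipy, OpenCV 4.12 (cv2) and the standard library are available. Lean on these libraries where they do the work, as an engineer would, in place of code of your own. Each camera call takes 0.05 s, during which the arm holds its last target. There are 200 camera calls.

## Working session

There is one attempt and no reset: what is moved stays moved. The work goes in short steps, Python scripts to look and compute and a tool call to move; the robot and the scene stay as the last step left them, time stands still between calls to the robot, and variables do not carry over. Pictures are saved under pics/ and viewed, on a budget of 10 in all, crops included, one or two more only if the job needs it, and the job is handed in when it is done.

Besides the shell and the picture viewer there is one more tool, called after ">>>" as name([rows], argument=value, ...), one row to a line, values as JSON. arm_command: Moves the arm, as the interface text tells. Its arguments: {"type":"object","properties":{"deltas":{"type":"array"}},"required":["deltas"]}

```bash
mkdir -p pics; python3 - <<'E'
from bench import bot,cams,models
import cv2,numpy as np
s=bot.sense();print({k:np.round(v,3) for k,v in s.items()})
for c in("scene","top"):
    p,d=cams.grab_frame(c);cv2.imwrite(f"pics/{c}0.png",p[:,:,::-1]);np.save(f"pics/{c}0.npy",d)
    m=cams.camera_model(c);print(c,{k:np.round(v,4) for k,v in m.items()})
    for n in("knob_top","ring_nib","cap_grip","cap","valve","knob","coupling","stop_cock","tape_measure"):
        print(c,n,[(np.round(r["xyz"],4).tolist(),round(r["conf"],2)) for r in models.mark_of(c,n)[:2]])
E
```

```text
{'clock': np.float64(0.0), 'qpos': array([ 1.16 ,  0.092,  1.232, -0.   ,  1.82 , -0.057]), 'qvel': array([-0.001,  0.001,  0.   , -0.002,  0.   , -0.002]), 'joint_torque': array([ 0.0000e+00, -4.4645e+01, -4.0645e+01,  7.0000e-02,  2.9000e-02,
       -0.0000e+00]), 'eef_pos': array([0.208, 0.563, 0.222]), 'orientation': array([-5.530e-01, -3.092e+00,  3.000e-03]), 'wrist_force': array([-0.427, -0.95 , -0.317]), 'torque': array([-0.045,  0.   ,  0.001]), 'opening': np.float64(0.088)}
scene {'fx': np.float64(571.1216), 'fy': np.float64(571.1216), 'cx': np.float64(325.5496), 'cy': np.float64(236.1577), 'rvec': array([ 1.8405,  1.5311, -0.6762]), 'tvec': array([ 0.0219, -0.3012,  1.5087])}
scene knob_top [([0.5094, 0.1305, 0.1084], 0.45)]
scene ring_nib [([0.5287, 0.1595, 0.0623], 0.81)]
scene cap_grip [([0.5336, -0.1743, 0.0336], 0.91), ([0.3587, -0.184, 0.0004], 0.66)]
scene cap [([0.5342, -0.1726, 0.0034], 0.72)]
scene valve [([0.5148, 0.1317, -0.0016], 0.68), ([0.5106, 0.1317, 0.0502], 0.37)]
scene knob [([0.509, 0.1316, 0.0742], 0.66)]
scene coupling [([0.5389, -0.0612, 0.0037], 0.
[... 181 characters left out ...]
': np.float64(535.8078), 'cx': np.float64(323.4663), 'cy': np.float64(251.8802), 'rvec': array([ 2.1484, -2.1393,  0.1555]), 'tvec': array([-0.1419,  0.5434,  0.8749])}
top knob_top [([0.5133, 0.1342, 0.1082], 0.81)]
top ring_nib [([0.5328, 0.1583, 0.0576], 0.92), ([0.6036, -0.4384, -0.0002], 0.47)]
top cap_grip [([0.5323, -0.1694, 0.039], 0.7)]
top cap [([0.5346, -0.1701, -0.0001], 0.81)]
top valve [([0.5069, 0.1306, 0.0028], 0.76), ([0.5314, 0.1596, 0.0624], 0.64)]
top knob [([0.5099, 0.1296, 0.0777], 0.5)]
top coupling [([0.5382, -0.0691, 0.0031], 0.65)]
top stop_cock [([0.5397, -0.0683, 0.0013], 0.27)]
top tape_measure [([0.7203, -0.2165, 0.0038], 0.89), ([0.5301, 0.1566, 0.0596], 0.26)]
```

View pics/top0.png

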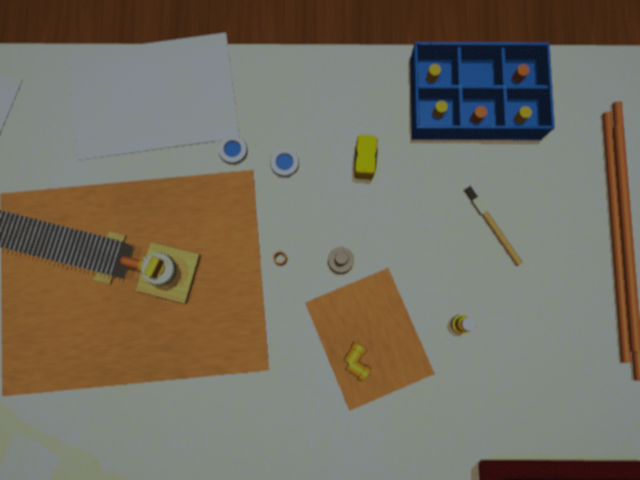

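```bash
cat > h.py <<'E'
from bench import bot,cams,models
import cv2,numpy as np
def cloud(c):
    p,d=cams.grab_frame(c);m=cams.camera_model(c)
    R=cv2.Rodrigues(np.array(m["rvec"],float))[0]
    v,u=np.mgrid[:480,:640]
    P=np.stack([(u-m["cx"])*d/m["fx"],(v-m["cy"])*d/m["fy"],d],-1)
    W=(P-np.array(m["tvec"]))@R; W[d==0]=np.nan
    return p,W
def near(W,x,y,r,z0,z1):
    k=(np.hypot(W[...,0]-x,W[...,1]-y)<r)&(W[...,2]>z0)&(W[...,2]<z1)
    return k
def circ(A):
    M=np.c_[2*A,np.ones(len(A))];s=np.linalg.lstsq(M,(A**2).sum(1),rcond=None)[0]
    return s[:2],np.sqrt(s[2]+s[0]**2+s[1]**2)
E
python3 - <<'E'
from h import *
for c in("top","scene"):
    p,W=cloud(c)
    A=W[near(W,.511,.132,.03,.098,.115)]
    r=cv2.minAreaRect((A[:,:2]*1000).astype(np.float32));print(c,"knob",len(A),r,A.mean(0))
    if c=="top":
        k=near(W,.511,.132,.03,.066,.08);B=W[k];print("ring",len(B),cv2.minEnclosingCircle((B[:,:2]*1000).astype(np.float32)),np.median(B[:,2]))
    k=near(W,.533,-.171,.03,.044,.06);B=W[k];print("stub",len(B),cv2.minEnclosingCircle((B[:,:2]*1000).astype(np.float32)),B.mean(0))
    k=near(W,.533,-.171,.035,.02,.06);B=W[k];print("cap",len(B),cv2.minEnclosingCircle((B[:,:2]*1000).astype(np.float32)))
E
```

```text
top knob 191 ((511.432373046875, 132.04762268066406), (14.445135116577148, 31.66043472290039), 66.1240463256836) [0.51122818 0.13184798 0.10378931]
ring 583 ((512.4508056640625, 133.12998962402344), 27.85120391845703) 0.07311151026012516
stub 135 ((533.8565673828125, -169.2639923095703), 11.01359748840332) [ 0.53365211 -0.16917935  0.05109799]
cap 519 ((533.6919555664062, -169.5348663330078), 22.411035537719727)
scene knob 95 ((514.0042114257812, 131.44334411621094), (13.854990005493164, 35.493648529052734), 66.65467834472656) [0.51675896 0.13005747 0.10396301]
stub 106 ((536.3948974609375, -171.21949768066406), 12.179821968078613) [ 0.53777471 -0.17100747  0.05064023]
cap 420 ((535.7373657226562, -171.7307586669922), 23.323863983154297)
```

Top view: valve knob at about px (153,267), the cap at (341,260), the coupling between them at (280,258), and the way from the start pose is clear. The knob's thin axis lies at about 66° and the tool's y is already near it.

```bash
cat >> h.py <<'E'
from scipy.spatial.transform import Rotation as Ro
def to(x,y,z,yaw=None):
    s=bot.sense();R=Ro.from_rotvec(s["orientation"]).as_matrix()
    d=R.T@(np.array([x,y,z])-s["eef_pos"])
    a=np.degrees(np.arctan2(R[1,1],R[0,1]));t=np.degrees(np.arccos(-R[2,2]))
    e=None if yaw is None else (a-yaw+90)%180-90
    print("t",round(s["clock"],2),"pos",np.round(s["eef_pos"],4),"tool delta",np.round(d,4),"yaw_y",round(a,2),"wz",e,"tilt",round(t,2),"q6",round(s["qpos"][5],3),"F",np.round(s["wrist_force"],2),"M",np.round(s["torque"],3),"op",round(s["opening"],4))
E
python3 -c "
from h import *
to(.512,.132,.16,66.3)"
```

```text
t 1.1 pos [0.2079 0.5629 0.2226] tool delta [-0.4345 -0.2988  0.0626] yaw_y 69.73 wz 3.431556358395653 tilt 0.0 q6 -0.057 F [0.77 0.48 0.94] M [ 0.05  -0.01   0.005] op 0.0878
```

>>> arm_command([
  {"dx":-0.027,"dy":-0.0187,"dz":0.004},
  {"dx":-0.027,"dy":-0.0187,"dz":0.004},
  {"dx":-0.027,"dy":-0.0187,"dz":0.004},
  {"dx":-0.027,"dy":-0.0187,"dz":0.004},
  {"dx":-0.027,"dy":-0.0187,"dz":0.004},
  {"dx":-0.027,"dy":-0.0187,"dz":0.004},
  {"dx":-0.027,"dy":-0.0187,"dz":0.004},
  {"dx":-0.027,"dy":-0.0187,"dz":0.004},
])

```text
validation failed for argument at $.de...
```

>>> arm_command([
  {"dx":-0.03,"dy":-0.021,"dz":0.004},
  {"dx":-0.03,"dy":-0.021,"dz":0.004},
  {"dx":-0.03,"dy":-0.021,"dz":0.004},
  {"dx":-0.03,"dy":-0.021,"dz":0.004},
  {"dx":-0.03,"dy":-0.021,"dz":0.004},
  {"dx":-0.03,"dy":-0.021,"dz":0.004},
  {"dx":-0.03,"dy":-0.021,"dz":0.004},
  {"wz":0},
])

```text
validation failed for argument at $.de...
```

```bash
python3 -c "
from h import *
to(.512,.132,.16,66.3)
for n in ('knob_top','knob'):print([np.round(r['xyz'],4) for r in models.mark_of('top',n)[:1]])"
```

```text
t 1.1 pos [0.2079 0.5629 0.2226] tool delta [-0.4345 -0.2988  0.0626] yaw_y 69.73 wz 3.431556358395653 tilt 0.0 q6 -0.057 F [0.77 0.48 0.94] M [ 0.05  -0.01   0.005] op 0.0878
[array([0.5164, 0.1376, 0.1057])]
[]
```

>>> arm_command([
  {"wx":0,"wy":0,"wz":0,"dx":-0.027,"dy":-0.0187,"dz":0.004,"hand":-1},
  {"wx":0,"wy":0,"wz":0,"dx":-0.027,"dy":-0.0187,"dz":0.004,"hand":-1},
  {"wx":0,"wy":0,"wz":0,"dx":-0.027,"dy":-0.0187,"dz":0.004,"hand":-1},
  {"wx":0,"wy":0,"wz":0,"dx":-0.027,"dy":-0.0187,"dz":0.004,"hand":-1},
  {"wx":0,"wy":0,"wz":0,"dx":-0.027,"dy":-0.0187,"dz":0.004,"hand":-1},
  {"wx":0,"wy":0,"wz":0,"dx":-0.027,"dy":-0.0187,"dz":0.004,"hand":-1},
  {"wx":0,"wy":0,"wz":0,"dx":-0.027,"dy":-0.0187,"dz":0.004,"hand":-1},
  {"wx":0,"wy":0,"wz":0,"dx":-0.027,"dy":-0.0187,"dz":0.004,"hand":-1},
])

```text
clock: 2.0
eef_pos: [0.3592, 0.3466, 0.1907]
orientation: [0.552, 3.092, 0.001]
wrist_force: [0.7, 0.5, -0.4]
opening: 0.0876
```

>>> arm_command([
  {"wx":0,"wy":0,"wz":0.5,"dx":-0.031,"dy":-0.0213,"dz":0.004,"hand":-1},
  {"wx":0,"wy":0,"wz":0.5,"dx":-0.031,"dy":-0.0213,"dz":0.004,"hand":-1},
  {"wx":0,"wy":0,"wz":0.5,"dx":-0.031,"dy":-0.0213,"dz":0.004,"hand":-1},
  {"wx":0,"wy":0,"wz":0.5,"dx":-0.031,"dy":-0.0213,"dz":0.004,"hand":-1},
  {"wx":0,"wy":0,"wz":0.5,"dx":-0.031,"dy":-0.0213,"dz":0.004,"hand":-1},
  {"wx":0,"wy":0,"wz":0.5,"dx":-0.031,"dy":-0.0213,"dz":0.004,"hand":-1},
  {"wx":0,"wy":0,"wz":0.5,"dx":-0.031,"dy":-0.0213,"dz":0.004,"hand":-1},
  {"wx":0,"wy":0,"wz":0,"dx":0,"dy":0,"dz":0,"hand":-1},
])

```text
clock: 2.8
eef_pos: [0.5061, 0.1252, 0.1616]
orientation: [-0.655, -3.072, 0.003]
wrist_force: [-0.9, -0.1, -0.3]
opening: 0.0881
```

```bash
python3 -c "
from h import *
to(.512,.132,.081,66.3)
for c in ('scene','top'):
  p,W=cloud(c);cv2.imwrite(f'pics/{c}1.png',p[:,:,::-1])
  A=W[near(W,.511,.132,.03,.098,.108)];print(c,len(A),A.mean(0))
  for n in ('knob_top','knob','ring_nib'):print([(np.round(r['xyz'],4),r['conf']) for r in models.mark_of(c,n)[:1]])
"
```

```text
t 2.8 pos [0.5061 0.1252 0.1616] tool delta [-0.0026  0.0088  0.0806] yaw_y 65.94 wz -0.36121598021760803 tilt 0.11 q6 -0.973 F [-0.87 -0.14 -0.31] M [ 0.003  0.047 -0.008] op 0.0881
scene 98 [0.5170464  0.1298247  0.10379071]
[(array([0.5089, 0.1289, 0.1078]), 0.77)]
[(array([ 0.5332, -0.1725,  0.0017]), 0.57)]
[(array([0.5275, 0.161 , 0.0615]), 0.94)]
top 0 [nan nan nan]
[]
[(array([ 0.353 , -0.1855, -0.0017]), 0.62)]
[(array([ 7.141e-01, -6.740e-02,  6.000e-04]), 0.6)]<string>:6: RuntimeWarning: Mean of empty slice.
  ret = um.true_divide(
```

>>> arm_command([
  {"wx":0,"wy":0,"wz":0,"dx":-0.003,"dy":0.0088,"dz":0,"hand":-1},
  {"wx":0,"wy":0,"wz":0,"dx":0,"dy":0,"dz":0.015,"hand":-1},
  {"wx":0,"wy":0,"wz":0,"dx":0,"dy":0,"dz":0.02,"hand":-1},
  {"wx":0,"wy":0,"wz":0,"dx":0,"dy":0,"dz":0.02,"hand":-1},
  {"wx":0,"wy":0,"wz":0,"dx":0,"dy":0,"dz":0.015,"hand":-1},
  {"wx":0,"wy":0,"wz":0,"dx":0,"dy":0,"dz":0.009,"hand":-1},
  {"wx":0,"wy":0,"wz":0,"dx":0,"dy":0,"dz":0,"hand":-1},
  {"wx":0,"wy":0,"wz":0,"dx":0,"dy":0,"dz":0,"hand":-1},
])

```text
clock: 4.0
eef_pos: [0.5114, 0.1357, 0.0841]
orientation: [0.647, 3.074, 0.0]
wrist_force: [0.1, 0.3, 0.6]
opening: 0.0879
```

```bash
python3 -c "
from h import *
to(.5125,.1318,.082,66.3)
p,W=cloud('scene');cv2.imwrite('pics/s2.png',cv2.resize(p[150:330,220:460],None,fx=3,fy=3)[:,:,::-1])
m=cams.camera_model('scene');print(cv2.projectPoints(np.array([[.5125,.1318,.105]]),np.array(m['rvec'],float),np.array(m['tvec'],float),np.array([[m['fx'],0,m['cx']],[0,m['fy'],m['cy']],[0,0,1]]),None)[0])
"
```

```text
t 4.0 pos [0.5114 0.1357 0.0841] tool delta [-0.0026 -0.0031  0.0021] yaw_y 66.23 wz -0.06663465793283763 tilt 0.03 q6 -0.961 F [0.06 0.31 0.6 ] M [ 0.002 -0.057  0.016] op 0.0879
[[[457.03438225 203.90620259]]]
```

>>> arm_command([
  {"wx":0,"wy":0,"wz":0,"dx":-0.0026,"dy":-0.0031,"dz":0.002,"hand":-1},
  {"wx":0,"wy":0,"wz":0,"dx":0,"dy":0,"dz":0,"hand":-1},
  {"wx":0,"wy":0,"wz":0,"dx":0,"dy":0,"dz":0,"hand":-1},
  {"wx":0,"wy":0,"wz":0,"dx":0,"dy":0,"dz":0,"hand":-1},
  {"wx":0,"wy":0,"wz":0,"dx":0,"dy":0,"dz":0,"hand":-1},
  {"wx":0,"wy":0,"wz":0,"dx":0,"dy":0,"dz":0,"hand":-0.3},
  {"wx":0,"wy":0,"wz":0,"dx":0,"dy":0,"dz":0,"hand":-0.3},
  {"wx":0,"wy":0,"wz":0,"dx":0,"dy":0,"dz":0,"hand":-0.3},
])

```text
clock: 4.85
eef_pos: [0.5123, 0.1317, 0.0816]
orientation: [-0.647, -3.074, 0.0]
wrist_force: [0.0, -0.2, 0.9]
opening: 0.0675
```

```bash
python3 -c "
from h import *
to(.5125,.1318,.082,66.3)
p,W=cloud('scene');cv2.imwrite('pics/s3.png',cv2.resize(p[130:290,360:560],None,fx=4,fy=3.75)[:,:,::-1])
"
```

```text
t 4.85 pos [0.5123 0.1317 0.0816] tool delta [-0.0002  0.0002 -0.0004] yaw_y 66.23 wz -0.07000125832529136 tilt 0.0 q6 -0.969 F [ 0.03 -0.2   0.9 ] M [-0.033 -0.003  0.033] op 0.0675
```

View pics/s3.png

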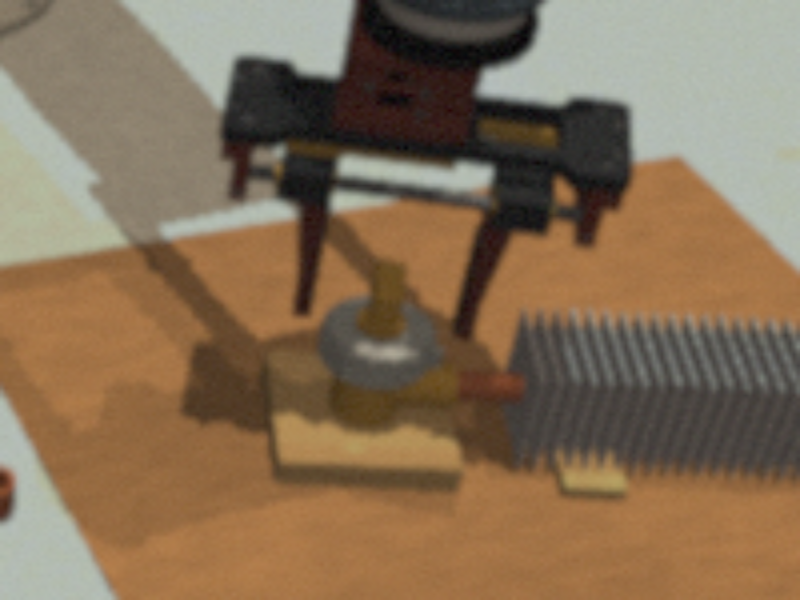

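The fingers (tips at 303,310 and 463,335 in the crop) straddle the wing (388,290) evenly, above the ring. Closing next.

>>> arm_command([
  {"wx":0,"wy":0,"wz":0,"dx":0,"dy":0,"dz":0,"hand":0.4},
  {"wx":0,"wy":0,"wz":0,"dx":0,"dy":0,"dz":0,"hand":0.5},
  {"wx":0,"wy":0,"wz":0,"dx":0,"dy":0,"dz":0,"hand":0.6},
  {"wx":0,"wy":0,"wz":0,"dx":0,"dy":0,"dz":0,"hand":0.7},
  {"wx":0,"wy":0,"wz":0,"dx":0,"dy":0,"dz":0,"hand":1},
  {"wx":0,"wy":0,"wz":0,"dx":0,"dy":0,"dz":0,"hand":1},
  {"wx":0,"wy":0,"wz":0,"dx":0,"dy":0,"dz":0,"hand":1},
  {"wx":0,"wy":0,"wz":0,"dx":0,"dy":0,"dz":0,"hand":1},
])

```text
clock: 5.7
eef_pos: [0.5124, 0.132, 0.0816]
orientation: [0.647, 3.074, 0.001]
wrist_force: [1.6, 1.6, 0.2]
opening: 0.0133
```

```bash
python3 -c "
from h import *
to(.5125,.1318,.082,66.3);print(bot.sense()['joint_torque'])
"
```

```text
t 5.7 pos [0.5124 0.132  0.0816] tool delta [-0.0002 -0.0001 -0.0004] yaw_y 66.24 wz -0.06145987965267352 tilt 0.03 q6 -0.969 F [1.64 1.61 0.24] M [ 0.206 -0.181 -0.007] op 0.0133
[-6.96203895e-01 -3.67620277e+01 -3.98970580e+01 -3.94210797e-01
  4.53097271e-01  2.89294508e-02]
```

>>> arm_command([
  {"wx":0,"wy":0,"wz":3,"dx":0,"dy":0,"dz":0,"hand":1},
  {"wx":0,"wy":0,"wz":3,"dx":0,"dy":0,"dz":0,"hand":1},
  {"wx":0,"wy":0,"wz":3,"dx":0,"dy":0,"dz":0,"hand":1},
  {"wx":0,"wy":0,"wz":3,"dx":0,"dy":0,"dz":0,"hand":1},
  {"wx":0,"wy":0,"wz":3,"dx":0,"dy":0,"dz":0,"hand":1},
  {"wx":0,"wy":0,"wz":3,"dx":0,"dy":0,"dz":0,"hand":1},
  {"wx":0,"wy":0,"wz":0,"dx":0,"dy":0,"dz":0,"hand":1},
  {"wx":0,"wy":0,"wz":0,"dx":0,"dy":0,"dz":0,"hand":1},
])

```text
clock: 6.5
eef_pos: [0.5123, 0.1318, 0.0816]
orientation: [-1.118, -2.936, -0.0]
wrist_force: [0.7, 1.5, -0.3]
opening: 0.0136
```

```bash
cat > t.py <<'E'
from h import *
to(.5125,.1318,.082);print(bot.sense()['joint_torque'][5])
E
python3 t.py
```

```text
t 6.5 pos [0.5123 0.1318 0.0816] tool delta [-0.0001  0.0002 -0.0004] yaw_y 48.29 wz None tilt 0.01 q6 -0.656 F [ 0.72  1.51 -0.29] M [ 0.099 -0.025 -0.154] op 0.0136
-0.0906149041838944
```

>>> arm_command([
  {"wx":0,"wy":0,"wz":2,"dx":0,"dy":0,"dz":0,"hand":1},
  {"wx":0,"wy":0,"wz":2,"dx":0,"dy":0,"dz":0,"hand":1},
  {"wx":0,"wy":0,"wz":2,"dx":0,"dy":0,"dz":0,"hand":1},
  {"wx":0,"wy":0,"wz":2,"dx":0,"dy":0,"dz":0,"hand":1},
  {"wx":0,"wy":0,"wz":0,"dx":0,"dy":0,"dz":0,"hand":1},
  {"wx":0,"wy":0,"wz":0,"dx":0,"dy":0,"dz":0,"hand":1},
  {"wx":0,"wy":0,"wz":0,"dx":0,"dy":0,"dz":0,"hand":1},
  {"wx":0,"wy":0,"wz":0,"dx":0,"dy":0,"dz":0,"hand":1},
])

```text
clock: 7.3
eef_pos: [0.5122, 0.1317, 0.0816]
orientation: [-1.321, -2.85, 0.0]
wrist_force: [-0.6, 1.0, 1.4]
opening: 0.0135
```

```bash
python3 t.py
```

```text
t 7.3 pos [0.5122 0.1317 0.0816] tool delta [-0.0001  0.0003 -0.0004] yaw_y 40.26 wz None tilt 0.01 q6 -0.515 F [-0.63  0.97  1.37] M [ 0.014  0.223 -0.066] op 0.0135
-0.10012779850512743
```

>>> arm_command([
  {"wx":0,"wy":0,"wz":1,"dx":0,"dy":0,"dz":0,"hand":1},
  {"wx":0,"wy":0,"wz":1,"dx":0,"dy":0,"dz":0,"hand":1},
  {"wx":0,"wy":0,"wz":1,"dx":0,"dy":0,"dz":0,"hand":1},
  {"wx":0,"wy":0,"wz":1,"dx":0,"dy":0,"dz":0,"hand":1},
  {"wx":0,"wy":0,"wz":1,"dx":0,"dy":0,"dz":0,"hand":1},
  {"wx":0,"wy":0,"wz":1,"dx":0,"dy":0,"dz":0,"hand":1},
  {"wx":0,"wy":0,"wz":0,"dx":0,"dy":0,"dz":0,"hand":1},
  {"wx":0,"wy":0,"wz":0,"dx":0,"dy":0,"dz":0,"hand":1},
])

```text
clock: 8.1
eef_pos: [0.5121, 0.1316, 0.0816]
orientation: [-1.469, -2.776, 0.0]
wrist_force: [-3.7, -1.0, 2.1]
opening: 0.0137
```

```bash
cat > t.py <<'E'
from h import *
L=[]
for i in range(4):
    s=bot.sense();L.append((s['torque'][2],s['joint_torque'][5]))
    if i<3: cams.grab_frame('top')
to(.5125,.1318,.082);print(np.round(L,3).tolist(),np.mean(L,0))
E
python3 t.py
```

```text
t 8.25 pos [0.5122 0.1317 0.0816] tool delta [-0.0001  0.0004 -0.0004] yaw_y 34.22 wz None tilt 0.02 q6 -0.41 F [-3.11 -0.9   2.45] M [-0.185  0.608  0.008] op 0.0139
[[-0.009, -0.008], [-0.05, -0.026], [-0.003, -0.031], [0.008, -0.033]] [-0.01343209 -0.02434776]
```

>>> arm_command([
  {"wx":0,"wy":0,"wz":0.75,"dx":0,"dy":0,"dz":0,"hand":1},
  {"wx":0,"wy":0,"wz":0.75,"dx":0,"dy":0,"dz":0,"hand":1},
  {"wx":0,"wy":0,"wz":0.75,"dx":0,"dy":0,"dz":0,"hand":1},
  {"wx":0,"wy":0,"wz":0.75,"dx":0,"dy":0,"dz":0,"hand":1},
  {"wx":0,"wy":0,"wz":0.75,"dx":0,"dy":0,"dz":0,"hand":1},
  {"wx":0,"wy":0,"wz":0.75,"dx":0,"dy":0,"dz":0,"hand":1},
  {"wx":0,"wy":0,"wz":0.75,"dx":0,"dy":0,"dz":0,"hand":1},
  {"wx":0,"wy":0,"wz":0.75,"dx":0,"dy":0,"dz":0,"hand":1},
])

```text
clock: 9.05
eef_pos: [0.5121, 0.1316, 0.0816]
orientation: [-1.614, -2.695, 0.001]
wrist_force: [-5.1, -2.0, 3.0]
opening: 0.0137
```

```bash
python3 t.py
```

```text
t 9.2 pos [0.5121 0.1316 0.0816] tool delta [-0.      0.0005 -0.0004] yaw_y 28.18 wz None tilt 0.03 q6 -0.305 F [-4.74 -2.28  4.26] M [-0.35   0.96   0.086] op 0.0139
[[0.173, -0.019], [0.078, 0.09], [0.021, 0.185], [0.086, 0.087]] [0.08955641 0.08576858]
```

>>> arm_command([
  {"wx":0,"wy":0,"wz":0.5,"dx":0,"dy":-0.0005,"dz":0,"hand":1},
  {"wx":0,"wy":0,"wz":0.5,"dx":0,"dy":0,"dz":0,"hand":1},
  {"wx":0,"wy":0,"wz":0.5,"dx":0,"dy":0,"dz":0,"hand":1},
  {"wx":0,"wy":0,"wz":0.5,"dx":0,"dy":0,"dz":0,"hand":1},
  {"wx":0,"wy":0,"wz":0.5,"dx":0,"dy":0,"dz":0,"hand":1},
  {"wx":0,"wy":0,"wz":0.5,"dx":0,"dy":0,"dz":0,"hand":1},
  {"wx":0,"wy":0,"wz":0.5,"dx":0,"dy":0,"dz":0,"hand":1},
  {"wx":0,"wy":0,"wz":0.5,"dx":0,"dy":0,"dz":0,"hand":1},
])

```text
clock: 10.0
eef_pos: [0.512, 0.1315, 0.0816]
orientation: [1.707, 2.637, 0.0]
wrist_force: [-1.4, 0.4, 0.2]
opening: 0.0137
```

```bash
python3 t.py
```

```text
t 10.15 pos [0.512  0.1316 0.0816] tool delta [ 0.      0.0006 -0.0004] yaw_y 24.22 wz None tilt 0.02 q6 -0.236 F [-0.43 -0.01  0.64] M [-0.082  0.238  0.121] op 0.0136
[[0.16, 0.036], [0.138, 0.086], [0.024, 0.172], [0.121, 0.1]] [0.1108139  0.09835721]
```

>>> arm_command([
  {"wx":0,"wy":0,"wz":0.75,"dx":0,"dy":0,"dz":0,"hand":1},
  {"wx":0,"wy":0,"wz":0.75,"dx":0,"dy":0,"dz":0,"hand":1},
  {"wx":0,"wy":0,"wz":0.75,"dx":0,"dy":0,"dz":0,"hand":1},
  {"wx":0,"wy":0,"wz":0.75,"dx":0,"dy":0,"dz":0,"hand":1},
  {"wx":0,"wy":0,"wz":0.75,"dx":0,"dy":0,"dz":0,"hand":1},
  {"wx":0,"wy":0,"wz":0.75,"dx":0,"dy":0,"dz":0,"hand":1},
  {"wx":0,"wy":0,"wz":0.75,"dx":0,"dy":0,"dz":0,"hand":1},
  {"wx":0,"wy":0,"wz":0.75,"dx":0,"dy":0,"dz":0,"hand":1},
])

```text
clock: 10.95
eef_pos: [0.5119, 0.1315, 0.0816]
orientation: [1.843, 2.544, 0.0]
wrist_force: [-0.6, 0.1, 0.6]
opening: 0.0137
```

```bash
python3 t.py
```

```text
t 11.1 pos [0.5119 0.1315 0.0817] tool delta [ 0.0001  0.0006 -0.0003] yaw_y 18.22 wz None tilt 0.01 q6 -0.131 F [0.78 0.63 0.57] M [0.009 0.011 0.001] op 0.0137
[[0.143, -0.023], [0.106, 0.052], [0.07, 0.182], [0.001, 0.073]] [0.08023035 0.07082708]
```

>>> arm_command([
  {"wx":0,"wy":0,"wz":0.75,"dx":0,"dy":0,"dz":0,"hand":1},
  {"wx":0,"wy":0,"wz":0.75,"dx":0,"dy":0,"dz":0,"hand":1},
  {"wx":0,"wy":0,"wz":0.75,"dx":0,"dy":0,"dz":0,"hand":1},
  {"wx":0,"wy":0,"wz":0.75,"dx":0,"dy":0,"dz":0,"hand":1},
  {"wx":0,"wy":0,"wz":0.75,"dx":0,"dy":0,"dz":0,"hand":1},
  {"wx":0,"wy":0,"wz":0.75,"dx":0,"dy":0,"dz":0,"hand":1},
  {"wx":0,"wy":0,"wz":0.75,"dx":0,"dy":0,"dz":0,"hand":1},
  {"wx":0,"wy":0,"wz":0.75,"dx":0,"dy":0,"dz":0,"hand":1},
])

```text
clock: 11.9
eef_pos: [0.5118, 0.1315, 0.0817]
orientation: [-1.973, -2.444, -0.0]
wrist_force: [-0.3, 0.5, 1.2]
opening: 0.0137
```

```bash
python3 t.py
```

```text
t 12.05 pos [0.5118 0.1315 0.0816] tool delta [ 0.0002  0.0007 -0.0004] yaw_y 12.22 wz None tilt 0.0 q6 -0.026 F [0.68 0.13 0.63] M [ 0.008  0.145 -0.018] op 0.0139
[[0.168, -0.023], [0.114, 0.053], [0.03, 0.183], [-0.018, 0.075]] [0.07337761 0.07218421]
```

>>> arm_command([
  {"wx":0,"wy":0,"wz":0.75,"dx":0,"dy":0,"dz":0,"hand":1},
  {"wx":0,"wy":0,"wz":0.75,"dx":0,"dy":0,"dz":0,"hand":1},
  {"wx":0,"wy":0,"wz":0.75,"dx":0,"dy":0,"dz":0,"hand":1},
  {"wx":0,"wy":0,"wz":0.75,"dx":0,"dy":0,"dz":0,"hand":1},
  {"wx":0,"wy":0,"wz":0.75,"dx":0,"dy":0,"dz":0,"hand":1},
  {"wx":0,"wy":0,"wz":0.75,"dx":0,"dy":0,"dz":0,"hand":1},
  {"wx":0,"wy":0,"wz":0.75,"dx":0,"dy":0,"dz":0,"hand":1},
  {"wx":0,"wy":0,"wz":0.75,"dx":0,"dy":0,"dz":0,"hand":1},
])

```text
clock: 12.85
eef_pos: [0.5118, 0.1315, 0.0816]
orientation: [-2.099, -2.338, 0.0]
wrist_force: [-0.9, 0.9, 1.2]
opening: 0.0141
```

```bash
python3 t.py
```

```text
t 13.0 pos [0.5118 0.1315 0.0816] tool delta [ 0.0002  0.0008 -0.0004] yaw_y 6.22 wz None tilt 0.01 q6 0.079 F [-2.46  1.78  1.09] M [-0.035  0.327  0.186] op 0.0138
[[0.278, 0.091], [0.201, 0.17], [0.177, 0.302], [0.186, 0.193]] [0.210369   0.18913674]
```

>>> arm_command([
  {"wx":0,"wy":0,"wz":0.2,"dx":0,"dy":0,"dz":0,"hand":1},
  {"wx":0,"wy":0,"wz":0.2,"dx":0,"dy":0,"dz":0,"hand":1},
  {"wx":0,"wy":0,"wz":0.2,"dx":0,"dy":0,"dz":0,"hand":1},
  {"wx":0,"wy":0,"wz":0.2,"dx":0,"dy":0,"dz":0,"hand":1},
  {"wx":0,"wy":0,"wz":0.2,"dx":0,"dy":0,"dz":0,"hand":1},
  {"wx":0,"wy":0,"wz":0.2,"dx":0,"dy":0,"dz":0,"hand":1},
  {"wx":0,"wy":0,"wz":0.2,"dx":0,"dy":0,"dz":0,"hand":1},
  {"wx":0,"wy":0,"wz":0.2,"dx":0,"dy":0,"dz":0,"hand":1},
])

```text
clock: 13.8
eef_pos: [0.5118, 0.1315, 0.0816]
orientation: [-2.13, -2.309, 0.0]
wrist_force: [-2.3, -0.6, 1.2]
opening: 0.0137
```

```bash
python3 t.py
```

```text
t 13.95 pos [0.5118 0.1315 0.0816] tool delta [ 0.0003  0.0008 -0.0004] yaw_y 4.63 wz None tilt 0.01 q6 0.106 F [-3.07 -0.8   2.1 ] M [-0.126  0.57   0.279] op 0.0143
[[0.33, 0.252], [0.229, 0.274], [0.281, 0.313], [0.279, 0.286]] [0.27963377 0.2813611 ]
```

>>> arm_command([
  {"wx":0,"wy":0,"wz":0.2,"dx":0,"dy":0,"dz":0,"hand":1},
  {"wx":0,"wy":0,"wz":0.2,"dx":0,"dy":0,"dz":0,"hand":1},
  {"wx":0,"wy":0,"wz":0.2,"dx":0,"dy":0,"dz":0,"hand":1},
  {"wx":0,"wy":0,"wz":0.2,"dx":0,"dy":0,"dz":0,"hand":1},
  {"wx":0,"wy":0,"wz":0.2,"dx":0,"dy":0,"dz":0,"hand":1},
  {"wx":0,"wy":0,"wz":0.2,"dx":0,"dy":0,"dz":0,"hand":1},
  {"wx":0,"wy":0,"wz":0.2,"dx":0,"dy":0,"dz":0,"hand":1},
  {"wx":0,"wy":0,"wz":0.2,"dx":0,"dy":0,"dz":0,"hand":1},
])

```text
clock: 14.75
eef_pos: [0.5118, 0.1315, 0.0816]
orientation: [-2.162, -2.279, 0.0]
wrist_force: [-4.4, -0.0, 3.0]
opening: 0.014
```

```bash
python3 t.py
```

```text
t 14.9 pos [0.5118 0.1315 0.0816] tool delta [ 0.0003  0.0007 -0.0004] yaw_y 3.03 wz None tilt 0.01 q6 0.134 F [-4.93 -0.76  2.6 ] M [-0.086  0.825  0.347] op 0.014
[[0.394, 0.29], [0.328, 0.313], [0.313, 0.354], [0.347, 0.328]] [0.34565526 0.32104574]
```

Seat pressure is about 0.2–0.25 N m above free turning, so it is snug. I'll open and lift.

>>> arm_command([
  {"wx":0,"wy":0,"wz":0,"dx":0,"dy":0,"dz":0,"hand":0.4},
  {"wx":0,"wy":0,"wz":0,"dx":0,"dy":0,"dz":0,"hand":0},
  {"wx":0,"wy":0,"wz":0,"dx":0,"dy":0,"dz":0,"hand":-0.4},
  {"wx":0,"wy":0,"wz":0,"dx":0,"dy":0,"dz":0,"hand":-0.4},
  {"wx":0,"wy":0,"wz":0,"dx":0,"dy":0,"dz":-0.01,"hand":-0.4},
  {"wx":0,"wy":0,"wz":0,"dx":0,"dy":0,"dz":-0.03,"hand":-0.4},
  {"wx":0,"wy":0,"wz":0,"dx":0,"dy":0,"dz":-0.03,"hand":-0.4},
  {"wx":0,"wy":0,"wz":0,"dx":0,"dy":0,"dz":-0.01,"hand":-0.4},
])

```text
clock: 15.7
eef_pos: [0.5133, 0.1318, 0.1661]
orientation: [2.159, 2.277, 0.008]
wrist_force: [0.6, 0.3, 0.3]
opening: 0.0616
```

```bash
python3 -c "
from h import *
to(.5335,-.1695,.1,0)"
```

```text
t 15.7 pos [0.5133 0.1318 0.1661] tool delta [-0.302   0.0038  0.0659] yaw_y 3.03 wz 3.0272053572199837 tilt 0.36 q6 0.134 F [0.59 0.3  0.28] M [-0.049  0.072  0.008] op 0.0616
```

>>> arm_command([
  {"wx":0,"wy":0,"wz":0,"dx":-0.02,"dy":0.0005,"dz":0,"hand":-0.4},
  {"wx":0,"wy":0,"wz":0,"dx":-0.045,"dy":0.0005,"dz":0,"hand":-0.4},
  {"wx":0,"wy":0,"wz":0,"dx":-0.045,"dy":0.0005,"dz":0,"hand":-0.4},
  {"wx":0,"wy":0,"wz":0,"dx":-0.045,"dy":0.0005,"dz":0,"hand":-0.4},
  {"wx":0,"wy":0,"wz":0,"dx":-0.045,"dy":0.0005,"dz":0,"hand":-0.4},
  {"wx":0,"wy":0,"wz":0,"dx":-0.045,"dy":0.0005,"dz":0,"hand":-0.4},
  {"wx":0,"wy":0,"wz":0,"dx":-0.045,"dy":0.0005,"dz":0,"hand":-0.4},
  {"wx":0,"wy":0,"wz":0,"dx":-0.012,"dy":0.0003,"dz":0,"hand":-0.4},
])

```text
clock: 16.5
eef_pos: [0.531, -0.1738, 0.1607]
orientation: [-2.167, -2.275, 0.002]
wrist_force: [-0.7, 1.1, -0.3]
opening: 0.0619
```

>>> arm_command([
  {"wx":0,"wy":0,"wz":0,"dx":0,"dy":0,"dz":0,"hand":-0.4},
  {"wx":0,"wy":0,"wz":0,"dx":0,"dy":0,"dz":0.03,"hand":-0.4},
  {"wx":0,"wy":0,"wz":0,"dx":0,"dy":0,"dz":0.04,"hand":-0.4},
  {"wx":0,"wy":0,"wz":0,"dx":0,"dy":0,"dz":0.02,"hand":-0.4},
  {"wx":0,"wy":0,"wz":0,"dx":0,"dy":0,"dz":0,"hand":-0.4},
  {"wx":0,"wy":0,"wz":0,"dx":0,"dy":0,"dz":0,"hand":-0.4},
  {"wx":0,"wy":0,"wz":0,"dx":0,"dy":0,"dz":0,"hand":-0.4},
  {"wx":0,"wy":0,"wz":0,"dx":0,"dy":0,"dz":0,"hand":-0.4},
])

```text
clock: 17.3
eef_pos: [0.5327, -0.1699, 0.0738]
orientation: [2.159, 2.278, 0.002]
wrist_force: [0.5, 0.7, -0.6]
opening: 0.0612
```

```bash
python3 -c "
from h import *
to(.5337,-.1694,.03,0)
p,W=cloud('top')
A=W[near(W,.511,.132,.03,.098,.115)];print(cv2.minAreaRect((A[:,:2]*1000).astype(np.float32)),A.mean(0))
B=W[near(W,.533,-.171,.03,.02,.036)];print(len(B),cv2.minEnclosingCircle((B[:,:2]*1000).astype(np.float32)))
for c in ('top','scene'):print([(np.round(r['xyz'],4),r['conf']) for r in models.mark_of(c,'ring_nib')[:1]])
"
```

```text
t 17.3 pos [ 0.5327 -0.1699  0.0738] tool delta [0.0005 0.0009 0.0438] yaw_y 3.06 wz 3.05738157425958 tilt 0.2 q6 -0.423 F [ 0.46  0.68 -0.59] M [-0.004  0.097  0.018] op 0.0612
((511.7367858886719, 133.21029663085938), (14.106589317321777, 32.89518737792969), 5.070452690124512) [0.51152376 0.13188087 0.10390047]
0 ((0.0, 0.0), 0.0)
[(array([0.5293, 0.1606, 0.0604]), 0.65)]
[(array([0.5123, 0.1334, 0.0749]), 0.75)]
```

Knob reads 5° now (61° turned, with about 2° spring-back as expected) and the nib has not moved. On to the cap.

>>> arm_command([
  {"wx":0,"wy":0,"wz":0,"dx":0.0004,"dy":0.0008,"dz":0.012,"hand":-0.4},
  {"wx":0,"wy":0,"wz":0,"dx":0,"dy":0,"dz":0.015,"hand":-0.4},
  {"wx":0,"wy":0,"wz":0,"dx":0,"dy":0,"dz":0.01,"hand":-0.4},
  {"wx":0,"wy":0,"wz":0,"dx":0,"dy":0,"dz":0.005,"hand":-0.4},
  {"wx":0,"wy":0,"wz":0,"dx":0,"dy":0,"dz":0,"hand":-0.4},
  {"wx":0,"wy":0,"wz":0,"dx":0,"dy":0,"dz":0,"hand":-0.4},
  {"wx":0,"wy":0,"wz":0,"dx":0,"dy":0,"dz":0,"hand":0},
  {"wx":0,"wy":0,"wz":0,"dx":0,"dy":0,"dz":0,"hand":0.2},
])

```text
clock: 18.25
eef_pos: [0.5328, -0.1696, 0.0303]
orientation: [2.161, 2.279, 0.001]
wrist_force: [-0.3, 0.0, 0.0]
opening: 0.0489
```

>>> arm_command([
  {"wx":0,"wy":0,"wz":0,"dx":0,"dy":0,"dz":0,"hand":0.3},
  {"wx":0,"wy":0,"wz":0,"dx":0,"dy":0,"dz":0,"hand":0.4},
  {"wx":0,"wy":0,"wz":0,"dx":0,"dy":0,"dz":0,"hand":0.5},
  {"wx":0,"wy":0,"wz":0,"dx":0,"dy":0,"dz":0,"hand":0.6},
  {"wx":0,"wy":0,"wz":0,"dx":0,"dy":0,"dz":0,"hand":0.8},
  {"wx":0,"wy":0,"wz":0,"dx":0,"dy":0,"dz":0,"hand":1},
  {"wx":0,"wy":0,"wz":0,"dx":0,"dy":0,"dz":0,"hand":1},
  {"wx":0,"wy":0,"wz":0,"dx":0,"dy":0,"dz":0,"hand":1},
])

```text
clock: 19.05
eef_pos: [0.5325, -0.1695, 0.0297]
orientation: [2.162, 2.279, 0.0]
wrist_force: [1.1, 0.6, -0.4]
opening: 0.0211
```

```bash
python3 -c "
from h import *
to(.5337,-.1694,.03,0)
p,W=cloud('scene');cv2.imwrite('pics/s4.png',cv2.resize(p[150:350,100:340],None,fx=3,fy=3)[:,:,::-1])"
```

```text
t 19.05 pos [ 0.5325 -0.1695  0.0297] tool delta [-0.      0.0012 -0.0003] yaw_y 3.03 wz 3.0286296252621554 tilt 0.01 q6 -0.422 F [ 1.06  0.62 -0.37] M [-0.088  0.058  0.034] op 0.0211
```

View pics/s4.png

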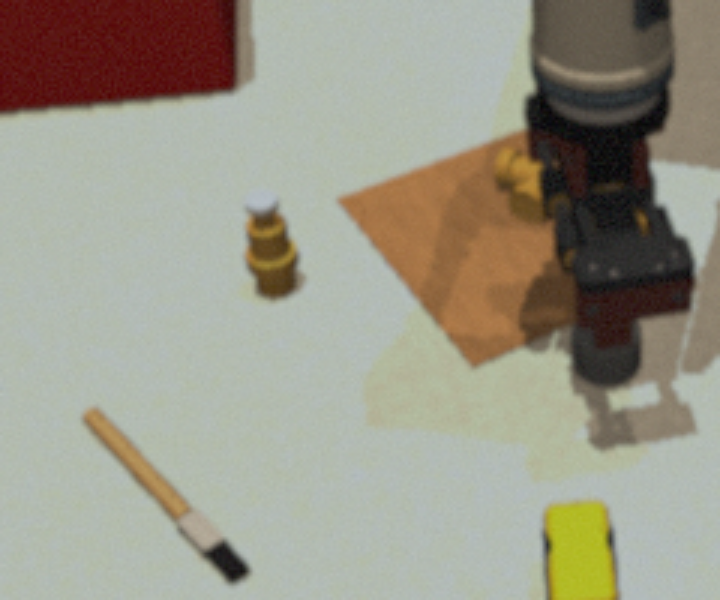

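The cap (605,360 in the crop) is held upright by its stub and nothing nearby was disturbed. I'll lift it and carry it over.

>>> arm_command([
  {"wx":0,"wy":0,"wz":0,"dx":0,"dy":0,"dz":-0.01,"hand":1},
  {"wx":0,"wy":0,"wz":0,"dx":0,"dy":0,"dz":-0.025,"hand":1},
  {"wx":0,"wy":0,"wz":0,"dx":0,"dy":0,"dz":-0.03,"hand":1},
  {"wx":0,"wy":0,"wz":0,"dx":0,"dy":0,"dz":-0.03,"hand":1},
  {"wx":0,"wy":0,"wz":0,"dx":0,"dy":0,"dz":-0.03,"hand":1},
  {"wx":0,"wy":0,"wz":0,"dx":0,"dy":0,"dz":-0.015,"hand":1},
  {"wx":0,"wy":0,"wz":0,"dx":0,"dy":0,"dz":0,"hand":1},
  {"wx":0,"wy":0,"wz":0,"dx":0,"dy":0,"dz":0,"hand":1},
])

```text
clock: 19.9
eef_pos: [0.5321, -0.1694, 0.1686]
orientation: [-2.161, -2.279, 0.001]
wrist_force: [0.9, 0.6, -1.8]
opening: 0.0214
```

>>> arm_command([
  {"wx":0,"wy":0,"wz":0,"dx":0.02,"dy":-0.0006,"dz":0,"hand":1},
  {"wx":0,"wy":0,"wz":0,"dx":0.03,"dy":-0.0006,"dz":0,"hand":1},
  {"wx":0,"wy":0,"wz":0,"dx":0.035,"dy":-0.0006,"dz":0,"hand":1},
  {"wx":0,"wy":0,"wz":0,"dx":0.035,"dy":-0.0006,"dz":0,"hand":1},
  {"wx":0,"wy":0,"wz":0,"dx":0.035,"dy":-0.0006,"dz":0,"hand":1},
  {"wx":0,"wy":0,"wz":0,"dx":0.035,"dy":-0.0006,"dz":0,"hand":1},
  {"wx":0,"wy":0,"wz":0,"dx":0.035,"dy":-0.0006,"dz":0,"hand":1},
  {"wx":0,"wy":0,"wz":0,"dx":0.03,"dy":-0.0006,"dz":0,"hand":1},
])

```text
clock: 20.7
eef_pos: [0.5128, 0.0866, 0.1669]
orientation: [-2.159, -2.278, 0.005]
wrist_force: [0.1, -0.6, 0.0]
opening: 0.0216
```

>>> arm_command([
  {"wx":0,"wy":0,"wz":0,"dx":0.025,"dy":0,"dz":0,"hand":1},
  {"wx":0,"wy":0,"wz":0,"dx":0.015,"dy":0,"dz":0,"hand":1},
  {"wx":0,"wy":0,"wz":0,"dx":0.007,"dy":0,"dz":0,"hand":1},
  {"wx":0,"wy":0,"wz":0,"dx":0,"dy":0,"dz":0,"hand":1},
  {"wx":0,"wy":0,"wz":0,"dx":0,"dy":0,"dz":0,"hand":1},
  {"wx":0,"wy":0,"wz":0,"dx":0,"dy":0,"dz":0,"hand":1},
  {"wx":0,"wy":0,"wz":0,"dx":0,"dy":0,"dz":0,"hand":1},
  {"wx":0,"wy":0,"wz":0,"dx":0,"dy":0,"dz":0,"hand":1},
])

```text
clock: 21.5
eef_pos: [0.5118, 0.1313, 0.1697]
orientation: [2.163, 2.278, 0.0]
wrist_force: [0.1, 0.0, -0.5]
opening: 0.0212
```

```bash
python3 -c "
from h import *
to(.5115,.1317,.115,0)
p,W=cloud('scene');cv2.imwrite('pics/s5.png',cv2.resize(p[110:270,360:560],None,fx=4,fy=3.75)[:,:,::-1])
for c in ('scene','top'):
  if c=='top':cams.grab_frame('top')
  for n in('cap','cap_grip','knob_top'):print(c,n,[(np.round(r['xyz'],4),r['conf']) for r in models.mark_of(c,n)[:1]])"
```

```text
t 21.5 pos [0.5118 0.1313 0.1697] tool delta [ 0.0004 -0.0003  0.0547] yaw_y 2.97 wz 2.974897035922183 tilt 0.01 q6 0.135 F [ 0.11  0.03 -0.46] M [-0.001  0.076 -0.013] op 0.0212
scene cap [(array([0.5116, 0.1293, 0.1445]), 0.78)]
scene cap_grip [(array([0.514 , 0.1263, 0.1754]), 0.86)]
scene knob_top [(array([ 7.363e-01,  2.800e-02, -4.000e-04]), 0.72)]
top cap [(array([0.5137, 0.1288, 0.1419]), 0.73)]
top cap_grip [(array([0.5093, 0.1288, 0.1783]), 0.66)]
top knob_top [(array([ 0.4198, -0.3738, -0.0016]), 0.46)]
```

View pics/s5.png

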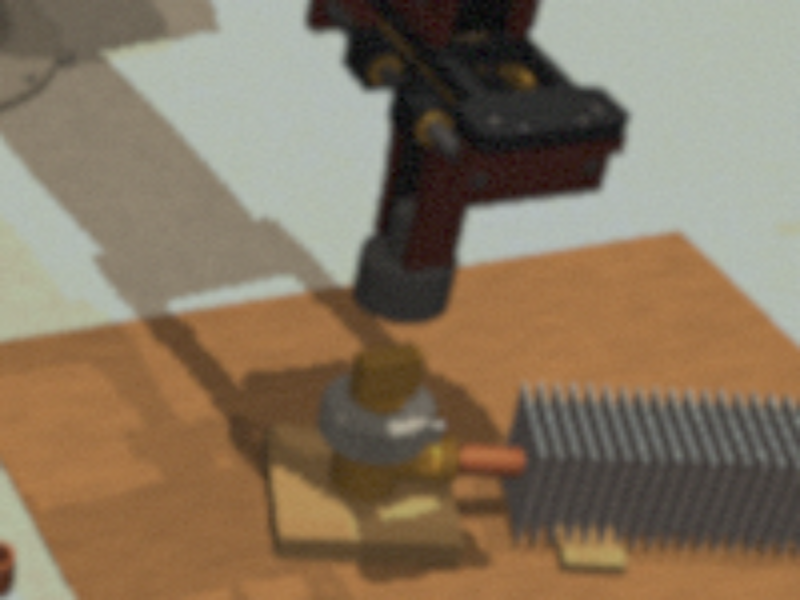

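>>> arm_command([
  {"wx":0,"wy":0,"wz":0,"dx":0.0004,"dy":-0.0003,"dz":0.01,"hand":1},
  {"wx":0,"wy":0,"wz":0,"dx":0,"dy":0,"dz":0.01,"hand":1},
  {"wx":0,"wy":0,"wz":0,"dx":0,"dy":0,"dz":0.009,"hand":1},
  {"wx":0,"wy":0,"wz":0,"dx":0,"dy":0,"dz":0.004,"hand":1},
  {"wx":0,"wy":0,"wz":0,"dx":0,"dy":0,"dz":0.003,"hand":1},
  {"wx":0,"wy":0,"wz":0,"dx":0,"dy":0,"dz":0.002,"hand":1},
  {"wx":0,"wy":0,"wz":0,"dx":0,"dy":0,"dz":0.002,"hand":1},
  {"wx":0,"wy":0,"wz":0,"dx":0,"dy":0,"dz":0,"hand":1},
])

```text
clock: 22.7
eef_pos: [0.5114, 0.1323, 0.1296]
orientation: [2.162, 2.279, 0.0]
wrist_force: [-0.0, 0.2, 0.4]
opening: 0.0216
```

```bash
python3 t.py
python3 -c "
from h import *
to(.5115,.1317,.114)"
```

```text
t 22.85 pos [0.5115 0.1323 0.13  ] tool delta [-0.0005  0.001   0.048 ] yaw_y 3.03 wz None tilt 0.03 q6 0.136 F [ 0.5   0.39 -0.31] M [-0.09   0.035 -0.011] op 0.0214
[[-0.016, 0.0], [-0.055, 0.0], [0.007, -0.0], [-0.011, -0.0]] [-1.88536280e-02  4.27927466e-05]
t 22.85 pos [0.5115 0.1323 0.13  ] tool delta [-0.0006 -0.      0.016 ] yaw_y 3.03 wz None tilt 0.03 q6 0.136 F [ 0.5   0.39 -0.31] M [-0.09   0.035 -0.011] op 0.0214
```

Free and below the wing's top with no contact. I'll lower on towards contact.

>>> arm_command([
  {"wx":0,"wy":0,"wz":0,"dx":-0.0005,"dy":0,"dz":0.004,"hand":1},
  {"wx":0,"wy":0,"wz":0,"dx":0,"dy":0,"dz":0.004,"hand":1},
  {"wx":0,"wy":0,"wz":0,"dx":0,"dy":0,"dz":0.003,"hand":1},
  {"wx":0,"wy":0,"wz":0,"dx":0,"dy":0,"dz":0.002,"hand":1},
  {"wx":0,"wy":0,"wz":0,"dx":0,"dy":0,"dz":0.002,"hand":1},
  {"wx":0,"wy":0,"wz":0,"dx":0,"dy":0,"dz":0.001,"hand":1},
  {"wx":0,"wy":0,"wz":0,"dx":0,"dy":0,"dz":0,"hand":1},
  {"wx":0,"wy":0,"wz":0,"dx":0,"dy":0,"dz":0,"hand":1},
])

```text
clock: 23.65
eef_pos: [0.5114, 0.1318, 0.1137]
orientation: [2.162, 2.279, 0.0]
wrist_force: [-1.1, -0.3, -0.7]
opening: 0.0214
```

```bash
python3 -c "
from h import *
to(.5115,.1317,.1125)"
```

```text
t 23.65 pos [0.5114 0.1318 0.1137] tool delta [-0.0001  0.0001  0.0012] yaw_y 3.03 wz None tilt 0.01 q6 0.135 F [-1.07 -0.35 -0.74] M [-0.037  0.06  -0.007] op 0.0214
```

>>> arm_command([
  {"wx":0,"wy":0,"wz":0,"dx":0,"dy":0,"dz":0.0007,"hand":1},
  {"wx":0,"wy":0,"wz":0,"dx":0,"dy":0,"dz":0,"hand":1},
  {"wx":0,"wy":0,"wz":0,"dx":0,"dy":0,"dz":0,"hand":1},
  {"wx":0,"wy":0,"wz":0,"dx":0,"dy":0,"dz":0,"hand":0.45},
  {"wx":0,"wy":0,"wz":0,"dx":0,"dy":0,"dz":0,"hand":0.35},
  {"wx":0,"wy":0,"wz":0,"dx":0,"dy":0,"dz":0,"hand":0.2},
  {"wx":0,"wy":0,"wz":0,"dx":0,"dy":0,"dz":0,"hand":0},
  {"wx":0,"wy":0,"wz":0,"dx":0,"dy":0,"dz":0,"hand":0},
])

```text
clock: 24.45
eef_pos: [0.5114, 0.1318, 0.113]
orientation: [2.162, 2.279, 0.0]
wrist_force: [-0.5, 0.8, -0.1]
opening: 0.0436
```

>>> arm_command([
  {"wx":0,"wy":0,"wz":0,"dx":0,"dy":0,"dz":0,"hand":-0.2},
  {"wx":0,"wy":0,"wz":0,"dx":0,"dy":0,"dz":0,"hand":-0.2},
  {"wx":0,"wy":0,"wz":0,"dx":0,"dy":0,"dz":-0.01,"hand":-0.2},
  {"wx":0,"wy":0,"wz":0,"dx":0,"dy":0,"dz":-0.02,"hand":-0.2},
  {"wx":0,"wy":0,"wz":0,"dx":0,"dy":0,"dz":-0.03,"hand":-0.2},
  {"wx":0,"wy":0,"wz":0,"dx":0,"dy":0,"dz":-0.03,"hand":-0.2},
  {"wx":0,"wy":0,"wz":0,"dx":0,"dy":0,"dz":-0.02,"hand":-0.2},
  {"wx":0,"wy":0,"wz":0,"dx":0,"dy":0,"dz":0,"hand":-0.2},
])

```text
clock: 25.25
eef_pos: [0.5126, 0.132, 0.2275]
orientation: [2.159, 2.276, 0.009]
wrist_force: [-0.5, 0.3, -0.5]
opening: 0.0529
```

>>> arm_command([
  {"wx":0,"wy":0,"wz":0,"dx":-0.02,"dy":0,"dz":0,"hand":-0.2},
  {"wx":0,"wy":0,"wz":0,"dx":-0.03,"dy":0,"dz":0,"hand":-0.2},
  {"wx":0,"wy":0,"wz":0,"dx":-0.035,"dy":0,"dz":0,"hand":-0.2},
  {"wx":0,"wy":0,"wz":0,"dx":-0.035,"dy":0,"dz":0,"hand":-0.2},
  {"wx":0,"wy":0,"wz":0,"dx":-0.03,"dy":0,"dz":0,"hand":-0.2},
  {"wx":0,"wy":0,"wz":0,"dx":-0.02,"dy":0,"dz":0,"hand":-0.2},
  {"wx":0,"wy":0,"wz":0,"dx":0,"dy":0,"dz":0,"hand":-0.2},
  {"wx":0,"wy":0,"wz":0,"dx":0,"dy":0,"dz":0,"hand":-0.2},
])

```text
clock: 26.05
eef_pos: [0.52, -0.0379, 0.222]
orientation: [-2.162, -2.277, 0.001]
wrist_force: [-0.6, -0.0, 0.5]
opening: 0.0526
```

```bash
python3 -c "
from h import *
to(.5115,.1317,.1125)
p,W=cloud('top')
for z0,z1 in((.129,.145),(.1,.118),(.066,.08)):
  B=W[near(W,.511,.132,.03,z0,z1)];print(len(B),cv2.minEnclosingCircle((B[:,:2]*1000).astype(np.float32)),B.mean(0),B[:,2].std())
B=W[near(W,.511,.132,.03,.1,.118)];print('tilt',np.linalg.lstsq(np.c_[B[:,:2],np.ones(len(B))],B[:,2],rcond=None)[0][:2])
print([(np.round(r['xyz'],4),r['conf']) for r in models.mark_of('top','ring_nib')[:1]])
p,W=cloud('scene');cv2.imwrite('pics/s6.png',cv2.resize(p[110:270,360:560],None,fx=4,fy=3.75)[:,:,::-1])
print([(np.round(r['xyz'],4),r['conf']) for r in models.mark_of('scene','ring_nib')[:1]])"
```

```text
t 26.05 pos [ 0.52   -0.0379  0.222 ] tool delta [0.1697 0.0005 0.1096] yaw_y 2.98 wz None tilt 0.09 q6 -0.19 F [-0.63 -0.02  0.45] M [-0.031  0.04  -0.019] op 0.0526
163 ((510.85260009765625, 131.85601806640625), 11.417074203491211) [0.5112945  0.13087255 0.13390336] 0.0017051648199386065
466 ((511.05218505859375, 131.4010772705078), 22.694185256958008) [0.50986648 0.12740125 0.10890147] 0.002374329976073038
220 ((511.7349853515625, 132.6525421142578), 27.450414657592773) [0.50617991 0.11992425 0.07213085] 0.0023801513058599208
tilt [0.01936324 0.03265815]
[]
[(array([0.5258, 0.162 , 0.0642]), 0.88)]
```

View pics/s6.png

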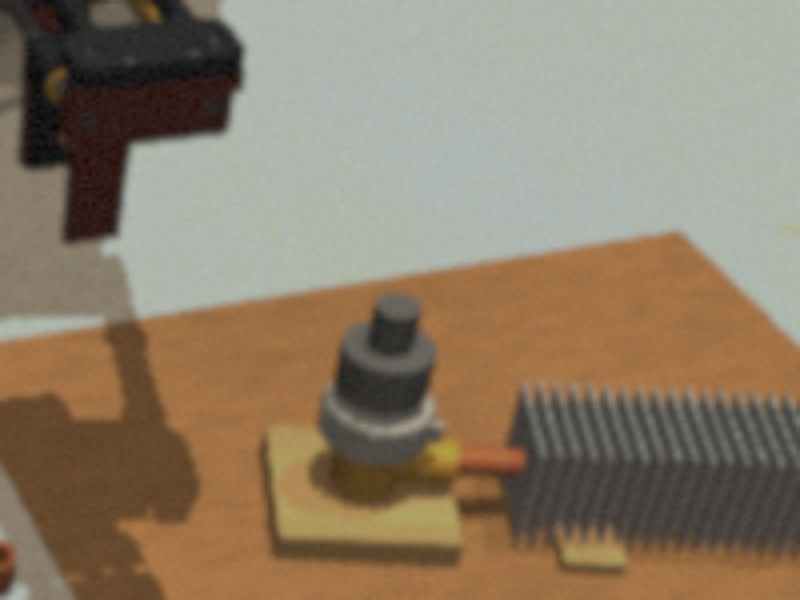

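The cap stands upright at about (388,360) in the crop, with its stub top at z ≈ 0.134 (0.135 expected) and centred within about 1 mm. The nib at (438,427) is unchanged and the gripper is clear.

```bash
python3 -c "
from bench import workorder
print(workorder.close_job())"
```

```text
the job is handed in; nothing more can be done
None
```

The valve is shut snug, the cap sits over the wing knob, and the job was handed in at about 26 s. No verdict was reported.

- **Knob:** I turned the wing knob about 63° clockwise. It firmed up near 58–60°, and I stopped at an estimated 0.2–0.25 N m above free turning. After release it had sprung back about 2°, as expected. The torque readings carry about 0.05 N m of noise, so the exact seat torque is an estimate. By the spring-back rule, about 0.15 N m should remain on the seat, but I did not measure that after letting go.
- **Cap:** The top camera put its centre within about 1 mm of the knob axis. The top of its grip stub was at about 134 mm (135 expected), so the rim is at about 82–83 mm. It looks upright. A rough plane fit gave a tilt of about 0.04 rad, but that fit mixed in points from the cap's sides.
- **Ring:** The nib looks unmoved in the pictures. The last network reading was about 2 to 3 mm from the first, within the network's 4 mm error. The top camera missed the nib in the last check, and one earlier scene reading mistook the knob for it.
- **Bystanders:** I only saw some of them in later pictures and those looked undisturbed. I did not measure them all again at the end.
- **Gripper:** It was clear of everything at hand-in.

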